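Feel along a row of dopped cabochons

TASK

Feel the row of labradorite stones for rough spots: run your fingertips along their domed tops, touching every stone in turn, from the one nearest the spring clip to the one at the free end of the bar. Keep the touch light so that the sprung bar never comes near its bottom stop, do not lift the bar, and leave the other things on the bench where they lie; then come away so the bar rises back to rest.

Things in the scene. Friction and masses are not known exactly. Their poses are not given: they have to be found in the camera images.
- rack: Stand fixed to the bench: dark steel base plate 85 x 270 x 10 mm that carries, on two sprung posts, a curved aluminium bar 24 mm wide and 8 mm thick, its top 60 mm above the bench, with five dark blue-grey stones on it. Origin: on the bench under the middle of the stand; its y axis runs along the row from stone 1 (at -y, clip end) to stone 5 (+y, free end); x is horizontal across the row. It may face any way. The plate does not move.
- bar (a joint): How far the bar with its stones is pressed straight down on its springs, m: 0 at rest, stop at 0.014, negative if pulled up. Stiffness 400 N/m (4 N presses it 10 mm), wherever along the row it is pressed; it springs back by itself.
- clip_jaws (a point): Top of the upper jaw of the steel spring clip with red grips that holds one end of the bar, 64 mm above the bench at rest, 48 mm along the row before stone 1. The red grips stick out beyond the bar's end up to about 82 mm above the bench.
- cab1: Stone 1 of 5, the one nearest the clip: round labradorite cabochon 26 mm across, fixed to the bar, 2 mm straight edge then a smooth low dome, 6.5 mm high in all. Origin: centre of its underside, 60 mm above the bench at rest (dome top at 66.5 mm); z is up. Neighbours are 42 mm apart centre to centre along a shallow arc; between them the bar is bare.
- cab2: Stone 2 of 5, counted from the clip: round labradorite cabochon 26 mm across, fixed to the bar, 2 mm straight edge then a smooth low dome, 6.5 mm high in all. Origin: centre of its underside, 60 mm above the bench at rest (dome top at 66.5 mm); z is up. Neighbours are 42 mm apart centre to centre along a shallow arc; between them the bar is bare.
- cab3: Stone 3 of 5, counted from the clip: round labradorite cabochon 26 mm across, fixed to the bar, 2 mm straight edge then a smooth low dome, 6.5 mm high in all. Origin: centre of its underside, 60 mm above the bench at rest (dome top at 66.5 mm); z is up. Neighbours are 42 mm apart centre to centre along a shallow arc; between them the bar is bare.
- cab4: Stone 4 of 5, counted from the clip: round labradorite cabochon 26 mm across, fixed to the bar, 2 mm straight edge then a smooth low dome, 6.5 mm high in all. Origin: centre of its underside, 60 mm above the bench at rest (dome top at 66.5 mm); z is up. Neighbours are 42 mm apart centre to centre along a shallow arc; between them the bar is bare.
- cab5: Stone 5 of 5, the one at the free end: round labradorite cabochon 26 mm across, fixed to the bar, 2 mm straight edge then a smooth low dome, 6.5 mm high in all. Origin: centre of its underside, 60 mm above the bench at rest (dome top at 66.5 mm); z is up. Neighbours are 42 mm apart centre to centre along a shallow arc; between them the bar is bare.
- cup: Blue plastic slurry cup, 68 mm across, 65 mm high, loose; origin under its centre. Bystander.
- cork: Cork ring pad, 72 mm across, 18 mm thick, loose; origin under its centre. Bystander.
- dresser: Brass wheel dresser lying flat, about 26 x 116 x 34 mm, long along its y, loose; origin under its middle. Bystander.
- burnisher: Bone-handled burnisher lying flat, about 16 x 150 x 15 mm, long along its y, loose; origin under its middle. Bystander.

How it is judged (in metres and radians):
On the way, in this order (a step that is already met when the one before it is completed fails the run):
1. the fingers touch stone 1 (nearest the clip) (contact force between the fingers and cab1 above 0.2 N), for 0.05 s.
2. the fingers touch stone 2 (contact force between the fingers and cab2 above 0.2 N), for 0.05 s.
3. the fingers touch stone 3 (contact force between the fingers and cab3 above 0.2 N), for 0.05 s.
4. the fingers touch stone 4 (contact force between the fingers and cab4 above 0.2 N), for 0.05 s.
5. the fingers touch stone 5 (free end) (contact force between the fingers and cab5 above 0.2 N), for 0.05 s.
At the end, for the whole second after the job is handed in: All five stones were touched in order from the clip end; the bar is back at rest within 1.5 mm, and the cup, cork ring, dresser and burnisher are within 15 mm of where they lay (value of joint bar between -0.0015 and 0.0015 m and distance of each of cup, cork, dresser, burnisher from where it was at the start of the episode below 0.015 m).
It fails at once if the bar is pressed more than 11 mm down (near its stop at 14 mm) (value of joint bar above 0.011 m).
It fails at once if the bar is pulled up by more than 3 mm (value of joint bar below -0.003 m).
It fails at once if the fingers push on the stand, bar or a stone with more than 20 N (contact force between the fingers and rack above 20 N).
It fails at once if the cup, cork ring, dresser or burnisher is shifted or lifted by more than 15 mm (distance of any of cup, cork, dresser, burnisher from where it was at the start of the episode above 0.015 m).
It also fails if it takes over 45 s, if anything falls off the work surface, if the arm or the gripper's body presses on something with over 40 N, if the wrist force passes 120 N, or if a joint passes its speed limit or range.

ROBOT

A 6-joint arm with a two-finger parallel gripper is mounted at the origin on the work surface. World frame = base frame: x ahead of the robot, y to its left, z up, the work surface at z = 0. Lengths are in mm, angles in rad, forces in N, time in s.
With the tool pointing down it reaches from about 275 to 825 mm from the base axis. Payload 4.9 kg.
Tool frame: the origin (TCP) lies at the very end of the fingers, on their centre line; the grasp point (between the pads) lies 19 mm behind it; z points along the fingers, y is the line along which they close (so a half turn about z gives the same grasp; the last joint's range is limited). The gripper opens to 85 mm and grips with 20 to 120 N. Pads are 22 mm wide; open, the fingers measure 114 mm over their backs; the gripper's body (76 mm by 85 mm) begins 54 mm behind the grasp point. The pads swing forward as they close: fully open they stand 13 mm farther back than shut.
Start: joints at [1.201, 0.326, -0.193, 1.052, 0, 1.437], TCP at [128.485, 534.799, 231.281] pointing down, gripper open.
Joint ranges: [-2.65, 2.65], [-0.97, 1.79], [-1.3, 1.35], [-1.93, 2.1], [-1.47, 1.37], [-3.14, 3.14]. Speed limits (rad/s): [2.57, 2.57, 3.14, 3.14, 3.14, 3.14].

INTERFACE

Orientations are given as [roll, pitch, yaw] about the fixed x, y, z axes, in that order (R = Rz(yaw) Ry(pitch) Rx(roll)).
In Python, from bench import bot, solve_ik, imaging gives the robot as it stands. Calls block until the motion is done:
- bot.move_ptp(position, orientation): joint-space move of the TCP to a pose.
- bot.movel(position, rot=None, max_speed=150, threshold=None): straight line of the TCP; rot=None keeps the orientation; max_speed is the mean speed in mm/s. With threshold (N) it stops when the force on the tool has changed by that much, and returns True; else False.
- bot.move_j(angles): joint-space move.
- bot.grip(opening, effort=None): opening from 0.0 (shut) to 1.0 (fully open); effort is the grip in N (None keeps the last); returns when the fingers have stopped.
- bot.dwell(seconds).
- solve_ik(position, orientation): joint angles nearest the present ones, or None.
- bot.get_state(): the state.
- imaging.capture(name): name is "side" or "top" or "wrist"; returns the picture (400x640x3 uint8, blue, green, red); there is no depth.
- imaging.camera_model(name): a dict with "K" (3x3 intrinsics, pixels), "position" and "rotation" of the camera in the world. Camera axes: x right, y up, looking along -z (the intrinsics and any distortion apply to the point x, -y, -z); pixel columns grow to the right and rows downward; lengths in mm; the calibration is good to about 2 mm. A picture is of the moment at which its call begins: read the wrist's pose just before it. camera_model takes no time and is no camera call; for the wrist camera it gives the pose at the moment of the call.
A pose or a line that the arm cannot do raises bot.IKError and nothing moves.
- bot.sign_off(): hands the job in; it is judged then, once.
The state is a dict: "t": time; "qpos": joint angles; "joint_velocities": joint speeds; "effort": joint torques, N m; "tcp_pos": TCP position; "orientation": TCP orientation; "contact_force": force on the tool from outside, world axes, zero at the start; "wrist_torque": the same for the moment, N m; "opening": opening from 0.0 (shut) to 1.0 (fully open); "gripper_force": force on a finger pad.
Only numpy, scipy, OpenCV 4.12 (cv2) and the standard library are available. Lean on these libraries where they do the work, as an engineer would, in place of code of your own. Each camera call takes 0.05 s, during which the arm holds its last target. There are 200 camera calls.

## Working session

There is one attempt and no reset: what is moved stays moved. The work goes in short steps, each a Python script; the robot and the scene stay as the last script left them, time stands still between calls to the robot, and variables do not carry over. Pictures are saved under pics/ and viewed, at most 10 in all, crops included, and the job is handed in when it is done.

```bash
mkdir -p pics; ls; python3 - <<'E'
from bench import bot, imaging
import cv2
for n in("top","side"):
    cv2.imwrite(f"pics/{n}0.png",imaging.capture(n)); m=imaging.camera_model(n); print(n,m)
print(bot.get_state())
E
```

```text
pics
top {'K': array([[416.92014973,   0.        , 319.63866789],
       [  0.        , 416.92014973, 198.40445478],
       [  0.        ,   0.        ,   1.        ]]), 'position': array([504.95543555,  27.65159049, 721.05270006]), 'rotation': array([ 0.14821183,  0.02221386, -1.57155308])}
side {'K': array([[362.61762393,   0.        , 315.87693407],
       [  0.        , 362.61762393, 202.21323501],
       [  0.        ,   0.        ,   1.        ]]), 'position': array([391.13791276, 556.26717267, 413.37166002]), 'rotation': array([ 0.98349615,  0.02454011, -2.81044537])}
{'t': 0.1, 'qpos': array([ 1.20081081e+00,  3.26826049e-01, -1.93490557e-01,  1.05199164e+00,
       -2.89101916e-06,  1.43664279e+00]), 'joint_velocities': array([-0.00048095, -0.00282584,  0.00306262,  0.00215437, -0.00070387,
       -0.0015026 ]), 'effort': array([ 8.31181005e-04, -4.44241369e+01,  2.63037139e+01,  7.88355101e-03,
       -3.77929837e-05,  4.02107617e-06]), 'tcp_pos': array([128.2844752 , 534.29725045, 230.60140358]), 'orientation': array([-3.14009393e+00, -1.99356585e-04,  2.90576052e+00]), 'contact_force': array([-0.11021505,  0.08730613, -0.1327197 ]), 'wrist_torque': array([-0.03393852, -0.02719065,  0.01352662]), 'gripper_force': 0.0, 'opening': 1.001278466057563}
```

View pics/top0.png

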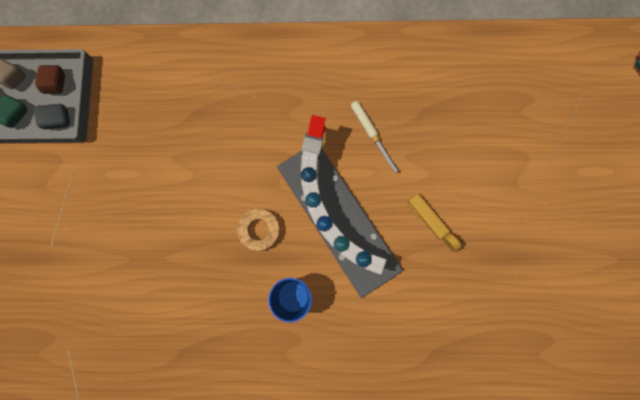

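View pics/side0.png

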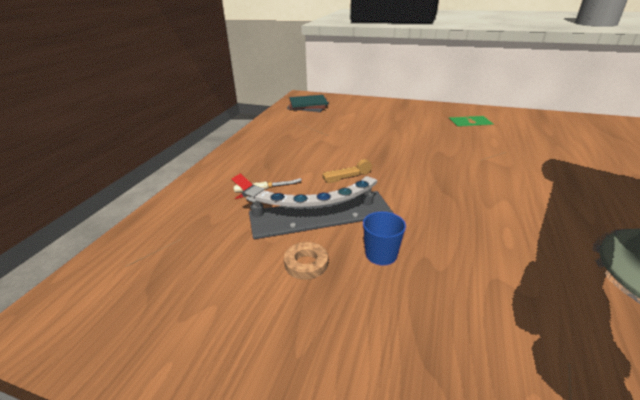

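The top view shows the red clip at (315,127) and the stones at about (308,174), (313,199), (324,223), (341,243) and (363,259). The cup is at (290,300), the cork at (258,230), the burnisher at (375,137) and the dresser at (435,222). In the side view the stones run from (277,197) to (364,185), with the clip on the left.

```bash
cat > h.py <<'E'
import numpy as np, cv2
from scipy.spatial.transform import Rotation as R
def ray(m,p):
    d=np.linalg.inv(m["K"])@[p[0],p[1],1]
    r=np.asarray(m["rotation"]); r=r if r.shape==(3,3) else R.from_euler("xyz",r).as_matrix()
    return np.array(m["position"]), r@[d[0],-d[1],-d[2]]
def onz(m,p,z):
    o,d=ray(m,p); return o+d*(z-o[2])/d[2]
def tri(ms,ps):
    A=0;b=0
    for m,p in zip(ms,ps):
        o,d=ray(m,p); d=d/np.linalg.norm(d); P=np.eye(3)-np.outer(d,d); A=A+P; b=b+P@o
    return np.linalg.solve(A,b)
def blobs(im,box,lo=20):
    x0,y0,x1,y1=box
    b=im[y0:y1,x0:x1].astype(int); k=(b[...,0]-b[...,2]>lo).astype(np.uint8)
    n,_,s,c=cv2.connectedComponentsWithStats(k)
    return [(c[i]+[x0,y0],s[i,4]) for i in range(1,n) if s[i,4]>15]
E
python3 - <<'E'
from h import *; from bench import imaging
np.set_printoptions(precision=1,suppress=True)
T,S=cv2.imread("pics/top0.png"),cv2.imread("pics/side0.png")
mt,ms=imaging.camera_model("top"),imaging.camera_model("side")
a=sorted(blobs(T,(280,150,400,275)),key=lambda v:v[0][1]); b=sorted(blobs(S,(255,175,380,210)),key=lambda v:v[0][0])
print(a,b)
P=[]
for (p,_),(q,_) in zip(a,b): print(tri([mt,ms],[p,q]),onz(mt,p,63),onz(ms,q,63)); P.append(onz(mt,p,63))
print(np.linalg.norm(np.diff(P,axis=0),axis=1))
for n,p,z in[("clip",(313,145),64),("red",(316,126),75),("cup",(290,300),65),("cork",(258,230),18),("burn1",(353,103),8),("burn2",(397,171),8),("dr",(410,198),15),("dr2",(460,247),15)]: print(n,onz(mt,p,z))
E
```

```text
[(array([307.9, 174.1]), np.int32(153)), (array([312.7, 199.4]), np.int32(165)), (array([323.9, 223. ]), np.int32(183)), (array([341. , 243.4]), np.int32(165)), (array([363.2, 258.7]), np.int32(184))] [(array([276.9, 196.5]), np.int32(58)), (array([299.9, 198. ]), np.int32(69)), (array([323.3, 196.1]), np.int32(70)), (array([344.6, 191.2]), np.int32(55)), (array([361.7, 183.7]), np.int32(57))]
[644.   61.4  61.2] [642.9  61.   63. ] [643.6  63.9  63. ]
[602.7  53.6  60.8] [601.6  53.3  63. ] [602.1  56.7  63. ]
[564.5  35.7  61. ] [563.8  35.5  63. ] [564.1  38.7  63. ]
[532.3   8.7  61.2] [531.7   8.6  63. ] [532.1  11.7  63. ]
[508.4 -25.7  61.6] [507.9 -25.7  63. ] [508.4 -23.3  63. ]
[42.  41.8 41.9 41.8]
clip [690.9  52.9  64. ]
red [719.3  47.7  75. ]
cup [445.2  87.9  65. ]
cork [556.3 147.5  18. ]
burn1 [783.6 -16.4   8. ]
burn2 [659.1 -91.2   8. ]
dr [ 610.5 -110.8   15. ]
dr2 [ 527.4 -191.3   15. ]
```

Neighbour spacing measures 41.8–42.0 mm and triangulated height 61 mm, both as specified. I'll shut the fingers, go above stone 1 and descend with a force guard.

```bash
cat > path.py <<'E'
import numpy as np
from scipy.optimize import least_squares
C=np.array([[643.3,62],[601.9,54.6],[564,36.7],[532,9.8],[508.1,-24.9]])
s=least_squares(lambda v:np.hypot(*(C-v[:2]).T)-v[2],[700,-100,160]).x
ang=np.unwrap(np.arctan2(*(C-s[:2]).T[::-1]))
a_at=lambda u:np.interp(u,[1,2,3,4,5],ang)+ (u-5)*(ang[4]-ang[3])*(u>5)+(u-1)*(ang[1]-ang[0])*(u<1)
def pose(u,z):
    a=a_at(u); p=s[:2]+s[2]*np.array([np.cos(a),np.sin(a)]); g=np.sign(ang[-1]-ang[0])
    t=a+g*np.pi/2; return [p[0],p[1],z],[np.pi,0,(t+np.pi)%(2*np.pi)-np.pi]
E
python3 - <<'E'
from path import *; from bench import bot,solve_ik,imaging
import cv2
print(s,ang); 
for u in(1,3,5,5.3): print(pose(u,66),solve_ik(*pose(u,66)))
bot.grip(0.0)
p,o=pose(1,150); bot.move_ptp(p,o)
bot.movel(pose(1,85)[0],max_speed=60); bot.dwell(.3)
f0=bot.get_state(); print(f0["contact_force"],f0["tcp_pos"],f0["t"])
print(bot.movel(pose(1,63.5)[0],max_speed=8,threshold=0.6))
for i in range(3):
    bot.dwell(.1); f=bot.get_state(); print(f["contact_force"],f["tcp_pos"],f["orientation"],f["t"])
cv2.imwrite("pics/s1.png",cv2.resize(imaging.capture("side")[120:280,180:440],(780,480)))
E
```

```text
[650.48401641 -97.87029231 160.02223689] [1.61570265 1.87927037 2.14199994 2.40397379 2.66800356]
([np.float64(643.3004213673026), np.float64(61.990623056790454), 66], [3.141592653589793, 0, np.float64(-3.0966863322810623)]) [-0.01806329  0.64162101 -0.12812905  0.80104626  0.         -0.06296961]
([np.float64(563.9687973549845), np.float64(36.74855173516458), 66], [3.141592653589793, 0, np.float64(-2.570389041351593)]) [-0.06552981  0.51480024 -0.36579267  0.69020342  0.         -0.63673342]
([np.float64(508.0742914935537), np.float64(-24.88682466418956), 66], [3.141592653589793, 0, np.float64(-2.0443854231630034)]) [-0.1941404   0.4298591  -0.51730025  0.62363697  0.         -1.29134763]
([np.float64(502.74590183364944), np.float64(-36.383986502907284), 66], [3.141592653589793, 0, np.float64(-1.9651764924426658)]) [-0.21878261  0.42295539 -0.52929287  0.61854806  0.         -1.39519877]
[0.19913963 0.37633099 0.26152531] [643.4383142   62.00380588  85.27204966] 4.8917
True
[ 0.16129751 -0.08573166  0.58211724] [642.85188641  62.00875585  64.08027847] [ 3.14149081e+00 -1.13072486e-03 -3.09670870e+00] 7.225
[0.38135235 0.07379842 1.4026905 ] [642.72225723  62.02077553  63.96794387] [ 3.14149262e+00 -1.44286158e-03 -3.09665385e+00] 7.325
[0.37966215 0.01076633 1.00287249] [642.66806121  61.99437455  63.96355099] [ 3.14151250e+00 -1.56240221e-03 -3.09671416e+00] 7.425
```

View pics/s1.png

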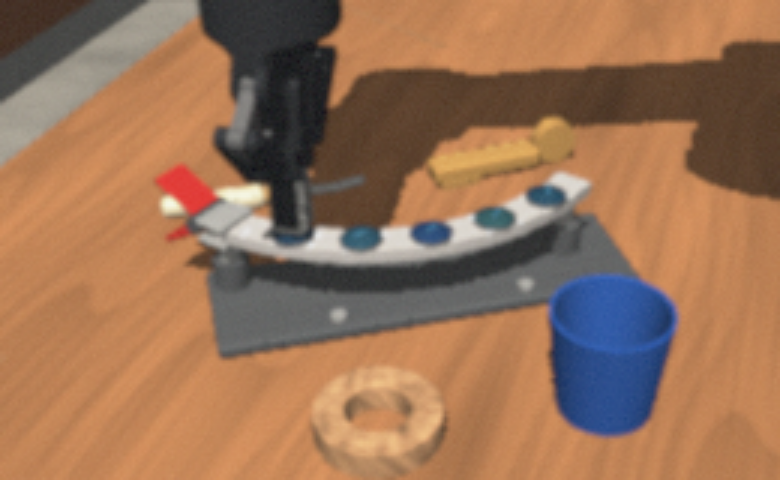

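The fingertips rest centrally on stone 1. The force is about 1 N at z = 64 mm, which matches 2.5 mm of bar travel. Next I slide along the arc at that height.

```bash
python3 - <<'E'
from path import *; from bench import bot
for u in np.arange(1.25,5.16,0.25).tolist()+[5.1]:
    p,o=pose(u,64.0); bot.movel(p,o,max_speed=25)
    f=bot.get_state(); c=f["contact_force"]; print(u,c.round(2),f["tcp_pos"].round(1),round(f["t"],2))
    if c[2]>3 or np.hypot(*c[:2])>5: print("stop"); break
E
```

```text
1.25 [-1.16 -0.22  0.51] [632.2  61.2  63.8] 8.02
1.5 [ 1.01 -0.25 -0.34] [622.4  59.6  64. ] 8.59
1.75 [-0.26 -0.31  1.29] [611.8  57.4  64.1] 9.17
2.0 [-0.94 -0.08  0.46] [601.5  54.5  63.9] 9.74
2.25 [-0.35 -0.59  0.71] [591.6  51.   63.9] 10.31
2.5 [0.15 0.32 0.53] [582.4  46.9  64. ] 10.88
2.75 [ 0.12 -0.08  1.13] [572.8  42.   64. ] 11.44
3.0 [-0.66 -1.03  1.65] [563.7  36.6  64. ] 12.01
3.25 [-1.1  -0.29  0.58] [555.1  30.7  63.9] 12.57
3.5 [ 0.32  0.06 -0.29] [547.2  24.3  64. ] 13.14
3.75 [ 0.49 -0.34 -0.27] [539.3  17.1  64.1] 13.71
4.0 [ 0.02 -0.36  0.81] [531.9   9.6  64. ] 14.28
4.25 [-0.22 -0.53  0.31] [525.    1.5  64. ] 14.85
4.5 [-0.36  0.68 -0.26] [518.9  -6.7  64. ] 15.43
4.75 [-1.21 -0.71  1.75] [513.2 -15.8  64.1] 16.0
5.0 [-0.22 -0.35  1.67] [508.  -25.1  64. ] 16.57
5.1 [ 0.36 -0.47  0.67] [506.2 -28.8  64. ] 16.89
```

```bash
python3 - <<'E'
from h import *; from path import pose; from bench import bot,imaging
F=[]
for i in range(6): bot.dwell(.1); F.append(bot.get_state()["contact_force"])
print(np.mean(F,0))
p=pose(5.1,64)[0]; p[2]=130; bot.movel(p,max_speed=50); bot.dwell(1)
f=bot.get_state(); print(f["contact_force"],f["t"])
S=imaging.capture("side"); cv2.imwrite("pics/s2.png",cv2.resize(S[120:280,180:440],(780,480)))
print(sorted([b[0].round(1).tolist() for b in blobs(S,(255,175,380,210))]))
E
```

```text
[-0.09808143 -0.40092256  1.13753415]
[-0.93194871  0.16737587  0.61742031] 19.9583
[[276.8, 196.5], [299.9, 198.0], [323.3, 196.1], [344.6, 191.3], [361.7, 183.6]]
```

View pics/s2.png

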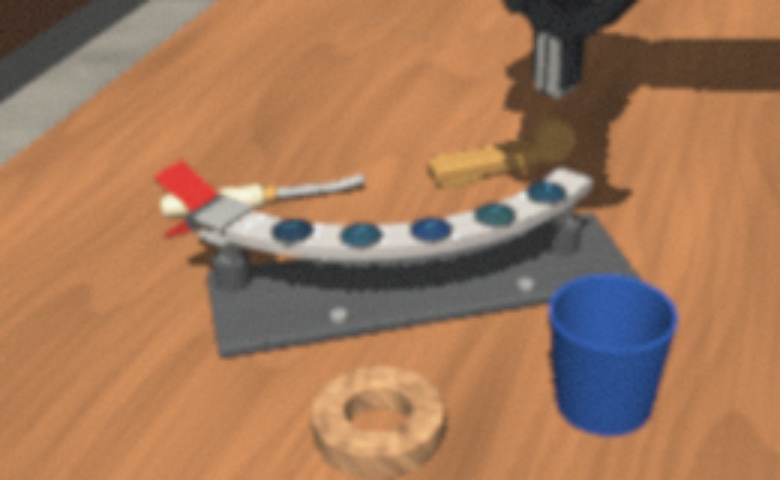

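The bar is back at rest, with the stone pixels within 0.1 px of the first picture, and the bystanders have not moved.

```bash
python3 -c "
from bench import bot
print(bot.sign_off())"
```

```text
the job is handed in; nothing more can be done
None
```

I ran the fingertips along all five stones in order from the clip end, at a steady height that presses the bar about 2.5 mm (about 1 N). The bar rose back to rest, the other things stayed where they lay, and I handed the job in at about 20 s; no verdict came back.

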